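Seat the high vial and start the sampler

TASK

One of the six capped vials in the rack is standing higher than the other five: with the fingertips, push it gently straight down until it is fully home, level with its neighbours, then press the widest of the three round keys on the control box fully down and let it come back up. Only push, never pull the vial up; do not touch the other vials, press no narrow key and leave the bottle, beaker and spanner where they are.

Things in the scene. Friction and masses are not known exactly. Their poses are not given: they have to be found in the camera images.
- high_vial (a joint): the high vial's stiff upright slide in its hole: height (m) above its home position, 0 = fully home with its cap level with the other five caps; it starts 18 to 26 mm high. About 4 N of steady push moves it down slowly; it stays where it is left and comes to a firm stop at 0. It would also slide up if pulled
- high_vial_cap (a point): centre of the flat top of the high vial's black cap (cap 21 mm wide, vial 23 mm wide, same as the others); 85 mm above the bench when home, so 103 to 111 mm at the start. The glass may not be loaded with more than 40 N
- high_vial_seat: the bottom of the high vial's hole and the vial in it; origin on the hole's axis, 10 mm above the bench
- rack: fixed aluminium vial rack, 116 (x) by 168 (y) by 45 mm tall, with 2 rows (along its x) of 3 holes (along its y), holes 52 mm apart centre to centre both ways; origin at the centre of its underside. Which hole has the high vial varies
- vial1: one of the five vials already home in the rack, not to be touched: glass, 23 mm wide, 75 mm tall with a black cap 21 mm wide; loose in its hole; origin at the centre of its underside, which lies 10 mm above the bench, so its cap top is 85 mm above the bench
- vial2: one of the five vials already home in the rack, not to be touched: glass, 23 mm wide, 75 mm tall with a black cap 21 mm wide; loose in its hole; origin at the centre of its underside, which lies 10 mm above the bench, so its cap top is 85 mm above the bench
- vial3: one of the five vials already home in the rack, not to be touched: glass, 23 mm wide, 75 mm tall with a black cap 21 mm wide; loose in its hole; origin at the centre of its underside, which lies 10 mm above the bench, so its cap top is 85 mm above the bench
- vial4: one of the five vials already home in the rack, not to be touched: glass, 23 mm wide, 75 mm tall with a black cap 21 mm wide; loose in its hole; origin at the centre of its underside, which lies 10 mm above the bench, so its cap top is 85 mm above the bench
- vial5: one of the five vials already home in the rack, not to be touched: glass, 23 mm wide, 75 mm tall with a black cap 21 mm wide; loose in its hole; origin at the centre of its underside, which lies 10 mm above the bench, so its cap top is 85 mm above the bench
- control_box: fixed grey control box, 90 (x) by 200 (y) by 50 mm tall with three round keys in a line along its y, 60 mm apart, standing on its top; origin at the centre of its underside. The order of the keys varies
- wide_key (a joint): the wide round key (34 mm wide, the widest of the three) on the control box; sprung, its value is 0 released, 0.006 fully down (m); fully down takes about 5 N, comes back up by itself
- wide_key_top (a point): centre of the flat top of the wide key, 73.5 mm above the bench when released (67.5 mm fully down); it stands in a round collar 50 mm wide that ends 10 mm below it
- narrow_key_a (a joint): narrow round key (20 mm wide) on the control box, to be left alone; sprung, its value is 0 released, 0.006 fully down (m)
- narrow_key_a_top (a point): centre of the top face of that narrow key, 73.5 mm above the bench when released; it stands in a round collar 36 mm wide that ends 10 mm below it
- narrow_key_b (a joint): narrow round key (20 mm wide) on the control box, to be left alone; sprung, its value is 0 released, 0.006 fully down (m)
- narrow_key_b_top (a point): centre of the top face of that narrow key, 73.5 mm above the bench when released; it stands in a round collar 36 mm wide that ends 10 mm below it
- reagent_bottle: amber bottle, 72 mm wide, 150 mm tall, loose, bystander; origin at the centre of its underside
- beaker: open glass beaker, 68 mm wide, 80 mm tall, loose, bystander; origin at the centre of its underside
- spanner: steel spanner 130 mm long lying flat, loose, bystander; its x axis runs along it

How it is judged (in metres and radians):
On the way, in this order (a step that is already met when the one before it is completed fails the run):
1. the high vial has been pushed down to within 2 mm of home while the keys are up (value of joint each of high_vial, wide_key, narrow_key_a, narrow_key_b below 0.002 m), for 0.2 s.
2. then the wide key is pressed down (5 mm of its 6 mm or more), the vial still home (value of joint wide_key above 0.005 m and value of joint high_vial below 0.002 m), for 0.05 s.
At the end, for the whole second after the job is handed in: the high vial is within 2 mm of home; all three keys are released (within 2 mm of the top); the other five vials stand at rest and upright (7 degrees) within 6 mm of where they started; bottle, beaker and spanner within 10 mm of where they started (all of step 1 and distance of each of vial1, vial2, vial3, vial4, vial5 from where it was at the start of the episode below 0.006 m and angle between each of vial1, vial2, vial3, vial4, vial5's own z axis and vertical below 0.12 rad and linear speed of each of vial1, vial2, vial3, vial4, vial5 below 0.02 m/s and distance of each of reagent_bottle, beaker, spanner from where it was at the start of the episode below 0.01 m); the robot touches nothing.
It fails at once if another vial is touched, lifted, tipped or moved (over 1 N of contact, or 6 mm) (contact force between any of the fingers, the arm and vial1 above 1 N or distance of any of vial1, vial2, vial3, vial4, vial5 from where it was at the start of the episode above 0.006 m or contact force between any of the fingers, the arm and vial2 above 1 N or contact force between any of the fingers, the arm and vial3 above 1 N or contact force between any of the fingers, the arm and vial4 above 1 N or contact force between any of the fingers, the arm and vial5 above 1 N).
It fails at once if the high vial is pulled up (standing more than 32 mm above home) (value of joint high_vial above 0.032 m).
It fails at once if the glass of the high vial is overloaded (more than 40 N) (contact force between any of the fingers, the arm and high_vial_seat above 40 N).
It fails at once if a narrow key is pressed (more than 2 mm) (value of joint any of narrow_key_a, narrow_key_b above 0.002 m).
It fails at once if the bottle, the beaker or the spanner is moved (more than 10 mm) (distance of any of reagent_bottle, beaker, spanner from where it was at the start of the episode above 0.01 m).
It also fails if it takes over 42 s, if anything falls off the work surface, if the arm or the gripper's body presses on something with over 40 N, if the wrist force passes 120 N, or if a joint passes its speed limit or range.

ROBOT

A 6-joint arm with a two-finger parallel gripper is mounted at the origin on the work surface. World frame = base frame: x ahead of the robot, y to its left, z up, the work surface at z = 0. Lengths are in mm, angles in rad, forces in N, time in s.
With the tool pointing down it reaches from about 300 to 850 mm from the base axis. Payload 4.2 kg.
Tool frame: the origin (TCP) lies at the very end of the fingers, on their centre line; the grasp point (between the pads) lies 19 mm behind it; z points along the fingers, y is the direction in which the jaws open and shut (so a half turn about z gives the same grasp; the last joint's range is limited). The gripper opens to 91 mm and grips with 3 to 60 N. Pads are 32 mm wide; open, the fingers measure 118 mm over their backs; the gripper's body (76 mm by 178 mm) begins 60 mm behind the grasp point.
Start: joints at [-1.197, 0.32, 1.565, -0, 1.257, -0.02], TCP at [220.632, -531.003, 213.976] pointing down, gripper open.
Joint ranges: [-3.11, 3.11], [-0.84, 2.01], [0.21, 2.61], [-1.34, 4.49], [0.05, 2.63], [-2.56, 2.56]. Speed limits (rad/s): [2.57, 2.57, 3.14, 3.14, 3.14, 3.14].

INTERFACE

Orientations are given as a unit quaternion [x, y, z, w].
In Python, from rig import robot gives the robot as it stands. The module is installed in compiled form; this text tells all that it offers. Calls block until the motion is done:
- robot.reach(position, orientation): joint-space move of the TCP to a pose.
- robot.servo_line(position, v=150, frame=None, stop_force=None): straight line of the TCP; frame=None keeps the orientation; v is the mean speed in mm/s. With stop_force (N) it stops when the force on the tool has changed by that much, and returns True; else False.
- robot.goto_joints(angles): joint-space move.
- robot.set_gripper(opening, force=None): finger opening in mm; force is the grip in N (None keeps the last); returns when the fingers have stopped.
- robot.pause(seconds).
- robot.ik(position, orientation): joint angles nearest the present ones, or None.
- robot.state(): the state.
- robot.grab_frame(name): name is "scene" or "top" or "wrist"; returns a dict with "img" (384x512x3 uint8, red, green, blue), "depth" (384x512 float32, mm along the optical axis (not along the pixel's ray), 0 where there is no reading), "K" (3x3 intrinsics, pixels), "camera_from_world" (4x4, takes a point from world to camera coordinates). Camera axes: x right, y down, z forward; pixel columns grow to the right and rows downward; lengths in mm; the calibration is good to about 2 mm. A picture is of the moment at which its call begins.
A pose or a line that the arm cannot do raises robot.IKError and nothing moves.
- robot.job_done(): hands the job in, once; it reports no verdict.
The state is a dict: "clock": time; "joint_pos": joint angles; "joint_velocities": joint speeds; "tau": joint torques, N m; "tcp_pos": TCP position; "orientation": TCP orientation; "force": force on the tool from outside, world axes, zero at the start; "torque": the same for the moment, N m; "opening": finger opening in mm.
Only numpy, scipy, OpenCV 4.12 (cv2) and the standard library are available. Lean on these libraries where they do the work, as an engineer would, in place of code of your own. Each camera call takes 0.05 s, during which the arm holds its last target. There are 200 camera calls.

## Working session

There is one attempt and no reset: what is moved stays moved. The work goes in short steps, each a Python script; the robot and the scene stay as the last script left them, time stands still between calls to the robot, and variables do not carry over. Pictures are saved under pics/ and viewed, about 8 in all and at most 12, crops included, and the job is handed in when it is done.

```bash
mkdir -p pics
cat > h.py <<'E'
import numpy as np, cv2
from rig import robot
def world(f):
    d=f["depth"]; K=f["K"]; T=np.linalg.inv(f["camera_from_world"])
    v,u=np.mgrid[:d.shape[0],:d.shape[1]]
    p=np.stack([(u-K[0,2])/K[0,0]*d,(v-K[1,2])/K[1,1]*d,d,np.ones_like(d)],-1)@T.T
    p[d==0]=np.nan
    return p[...,:3]
def save(n,img): cv2.imwrite(f"pics/{n}.png",img[...,::-1])
E
python3 - <<'E'
from h import *
ims=[]
for n in("top","scene"):
    f=robot.grab_frame(n); np.savez(n,**f); ims.append(f["img"]); print(n,f["K"][0,0],np.linalg.inv(f["camera_from_world"]).round(2).tolist())
    save(n,f["img"])
s=robot.state();print(s["clock"],s["orientation"],s["force"])
E
```

```text
top 362.89508361747943 [[0.02, -1.0, 0.09, 496.23], [-1.0, -0.02, 0.02, 40.52], [-0.01, -0.1, -1.0, 837.81], [0.0, 0.0, 0.0, 1.0]]
scene 372.9176667422544 [[0.57, 0.59, -0.57, 972.58], [0.82, -0.4, 0.4, -228.6], [0.01, -0.7, -0.72, 603.28], [0.0, 0.0, 0.0, 1.0]]
0.1 [ 9.80677719e-01  1.95628717e-01 -1.43539938e-04 -7.72009612e-04] [ 0.80565732 -0.49911047  0.57248775]
```

View pics/top.png

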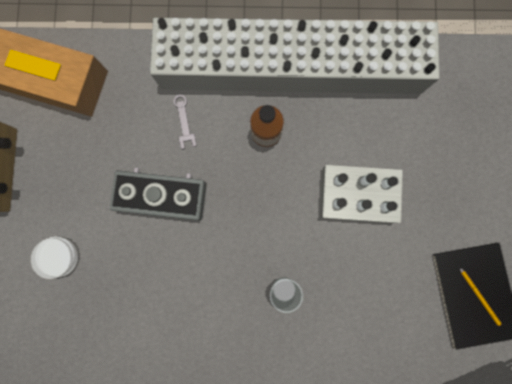

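View pics/scene.png

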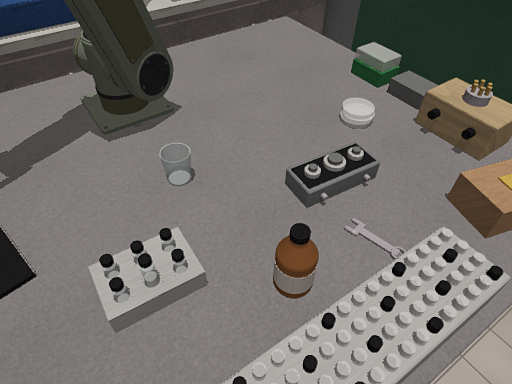

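The top view shows the rack around (363,194), with the vial at (370,179) apparently the high one. The box is at (157,195) and its widest key is the middle one at (154,194). Next I'll measure both from depth and rays.

```bash
cat >> h.py <<'E'
def ray(f,u,v,z):
    T=np.linalg.inv(f["camera_from_world"]); d=T[:3,:3]@np.linalg.inv(f["K"])@[u,v,1]; o=T[:3,3]
    return o+d*(z-o[2])/d[2]
def blobs(m,lo,hi):
    n,l,s,c=cv2.connectedComponentsWithStats(m.astype(np.uint8)); return [(l==i,*c[i],s[i,4]) for i in range(1,n) if lo<s[i,4]<hi]
E
python3 - <<'E'
from h import *
for n,(x0,x1,y0,y1) in (("top",(320,406,160,226)),("scene",(88,210,222,305))):
    f=dict(np.load(n+".npz")); p=world(f); g=f["img"].max(2)
    m=np.zeros(g.shape,bool); m[y0:y1,x0:x1]=True
    mm=m&(p[...,2]>78)&(g<70)
    print(n)
    for b,u,v,a in blobs(mm,15,500):
        z=np.percentile(p[b][:,2],80); t=b&(p[...,2]>z-4); vv,uu=np.nonzero(t)
        print(round(u),round(v),a,"z",z.round(1),"mean",np.nanmean(p[t],0).round(1),"85:",ray(f,uu.mean(),vv.mean(),z)[:2].round(1))
f=dict(np.load("top.npz")); p=world(f)
for n,(x0,x1,y0,y1) in (("top",(105,210,165,225)),("scene",(285,382,142,204))):
    f=dict(np.load(n+".npz")); p=world(f); print(n)
    m=np.zeros(p.shape[:2],bool); m[y0:y1,x0:x1]=True
    for b,u,v,a in blobs(m&(p[...,2]>69)&(p[...,2]<80),8,2000):
        print("key",round(u),round(v),a,"med z",np.median(p[b][:,2]).round(1),"ray",ray(f,u,v,73.5)[:2].round(1))
    for b,u,v,a in blobs(m&(p[...,2]>40),500,9000): 
        print("box",cv2.minAreaRect(p[b][:,:2].astype(np.float32)))
f=dict(np.load("top.npz")); p=world(f)
m=np.zeros(p.shape[:2],bool); m[150:230,310:415]=True
for b,u,v,a in blobs(m&(p[...,2]>40)&(p[...,2]<50),500,9000): print("rack",cv2.minAreaRect(p[b][:,:2].astype(np.float32)))
im=f["img"]; save("crop",cv2.hconcat([cv2.resize(im[155:235,315:415],(500,400),interpolation=2), cv2.resize(im[160:225,105:211],None,fx=2.8,fy=400/65,interpolation=2)]))
E
```

```text
top
342 178 44 z 85.5 mean [ 602.9 -124.8   84.6] 85: [ 602.8 -124.6]
371 178 52 z 111.3 mean [ 600.7 -176.6  110.2] 85: [ 600.6 -176.2]
392 181 54 z 85.5 mean [ 598.3 -228.1   84.6] 85: [ 598.2 -227.8]
341 203 43 z 86.2 mean [ 551.1 -122.4   84.9] 85: [ 551.  -122.1]
366 204 46 z 86.1 mean [ 549.3 -174.5   84.9] 85: [ 549.2 -174.1]
391 206 50 z 85.8 mean [ 546.8 -225.7   84.8] 85: [ 546.8 -225.3]
scene
165 233 102 z 84.1 mean [ 555.6 -125.9   83.4] 85: [ 556.2 -126. ]
136 246 112 z 84.3 mean [ 553.4 -177.9   83.5] 85: [ 554.1 -178. ]
177 254 112 z 84.3 mean [ 607.7 -128.4   83.5] 85: [ 608.3 -128.6]
144 260 155 z 109.5 mean [ 605.7 -180.2  108.8] 85: [ 606.2 -180.3]
106 260 125 z 84.3 mean [ 551.3 -229.4   83.6] 85: [ 551.9 -229.4]
116 283 144 z 84.3 mean [ 603.3 -231.6   83.5] 85: [ 603.9 -231.6]
top
key 125 191 66 med z 72.8 ray [566.3 333.4]
key 153 194 193 med z 72.7 ray [561.1 274. ]
key 180 197 65 med z 72.8 ray [556.  214.7]
box ((561.5858764648438, 274.2041931152344), (199.67935180664062, 90.09651184082031), 85.10637664794922)
scene
key 357 149 40 med z 71.6 ray [572.5 329.6]
key 335 157 120 med z 71.7 ray [567.2 269.8]
key 313 166 45 med z 71.1 ray [562.3 210.2]
box ((565.36865234375, 271.95745849609375), (199.34837341308594, 92.2492446899414), 84.94461822509766)
rack ((575.6243286132812, -176.95887756347656), (169.1824493408203, 116.50515747070312), 87.679931640625)
```

Run:
```python
from h import *
q=[1,0,0,0]
print(robot.ik([603,-178,200],q),robot.ik([564,272,200],q))
robot.set_gripper(0,10)
robot.reach([603,-178,200],q)
f=robot.grab_frame("wrist"); p=world(f); save("wrist1",f["img"]); np.savez("wrist1",**f)
g=f["img"].max(2)
for b,u,v,a in blobs((p[...,2]>78)&(p[...,2]<118)&(g<70),60,20000):
    z=np.percentile(p[b][:,2],80); t=b&(p[...,2]>z-4); vv,uu=np.nonzero(t); print(round(u),round(v),a,z.round(1),ray(f,uu.mean(),vv.mean(),z)[:2].round(1))
s=robot.state();print(s["clock"],s["tcp_pos"],s["force"],s["opening"],s["joint_pos"])
```

```text
[-3.05330840e-01  4.12889486e-01  1.45637199e+00 -4.44089210e-16
  1.27233117e+00  1.26546549e+00] [ 4.30996007e-01  4.08834536e-01  1.46287838e+00 -4.44089210e-16
  1.26987974e+00  2.00179233e+00]
62 98 145 86.0 [697.2  12. ]
204 184 262 84.3 [ 607.1 -128.1]
296 187 265 84.3 [ 602.7 -230.7]
250 191 319 109.6 [ 605.  -179.4]
204 225 219 84.2 [ 556.7 -125.7]
292 227 166 84.2 [ 554.1 -228.4]
3.4 [ 602.65097313 -179.00308622  200.10600933] [ 0.51395358 -0.01678259 -0.32114284] 0.36608964246430054 [-3.06846302e-01  4.12674066e-01  1.45644720e+00 -3.39829895e-04
  1.27232744e+00  1.26530553e+00]
```

View pics/wrist1.png

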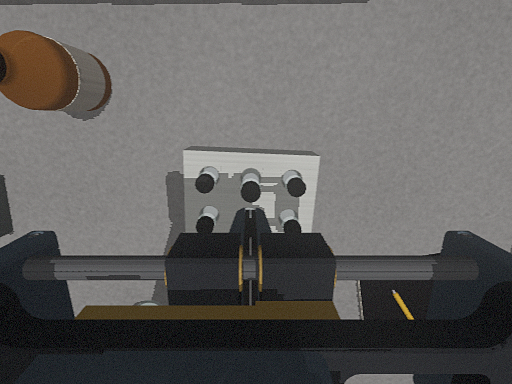

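The wrist view shows the high cap at (250,191), mid far row and next to the fingertip, which gives (605,-179). That agrees with the other views to 2–4 mm, so I'll push at (603.5,-179).

Run:
```python
from h import *
def st(t):
    s=robot.state();print(t,round(s["clock"],2),s["tcp_pos"].round(1) if hasattr(s["tcp_pos"],'round') else s["tcp_pos"],np.round(s["force"],1))
x,y=603.5,-179
robot.servo_line([x,y,118],v=80); st("hover")
c=robot.servo_line([x,y,95],v=10,stop_force=14); st(("a",c))
if not c:
    c=robot.servo_line([x,y,82],v=8,stop_force=14); st(("b",c))
```

```text
hover 4.58 [ 604.  -179.1  118.7] [0.5 0.4 0.7]
('a', False) 7.03 [ 603.5 -179.    95. ] [-0.8  0.8  3.8]
('b', True) 8.38 [ 603.6 -179.    85.3] [0.3 0.1 3.4]
```

Run:
```python
from h import *
x,y=603.5,-179
c=robot.servo_line([x,y,82],v=5,stop_force=14); s=robot.state(); print(c,np.round(s["tcp_pos"],1),np.round(s["force"],1))
robot.servo_line([x,y,200],v=100)
for n in("wrist","top"):
    f=robot.grab_frame(n); p=world(f); g=f["img"].max(2); np.savez(n+"2",**f); print(n)
    for b,u,v,a in blobs((p[...,2]>78)&(p[...,2]<118)&(g<70),15,20000):
        z=np.percentile(p[b][:,2],80); t=b&(p[...,2]>z-4); vv,uu=np.nonzero(t); r=ray(f,uu.mean(),vv.mean(),z)
        if 500<r[0]<650 and -260<r[1]<-100: print(round(u),round(v),a,z.round(1),r[:2].round(1))
    if n=="wrist": save("wrist2",f["img"])
robot.servo_line([x,y,230],v=100)
robot.reach([564,271,200],[1,0,0,0])
f=robot.grab_frame("wrist"); p=world(f); save("wrist3",f["img"])
for b,u,v,a in blobs((p[...,2]>68)&(p[...,2]<78),30,20000): print("key",round(u),round(v),a,np.median(p[b][:,2]).round(1),ray(f,u,v,73.5)[:2].round(1))
s=robot.state();print(s["clock"],np.round(s["tcp_pos"],1),np.round(s["force"],1))
```

```text
True [ 603.6 -179.    85.3] [-1.1  0.4  3.9]
wrist
204 184 264 84.3 [ 607.1 -128. ]
250 186 253 84.4 [ 605.1 -179.5]
296 188 266 84.4 [ 602.6 -230.7]
204 226 206 84.3 [ 556.9 -125.7]
250 229 34 84.2 [ 553.4 -178.7]
292 228 156 84.2 [ 554.6 -228.1]
top
343 178 50 85.7 [ 602.3 -125.3]
342 202 56 85.7 [ 551.6 -122.9]
367 204 60 85.7 [ 549.3 -174.5]
391 206 55 86.2 [ 547.2 -225.3]
key 456 41 567 72.6 [713.   63.9]
key 246 184 628 72.2 [565.9 273.9]
key 195 180 222 72.0 [570.8 332.7]
key 297 188 217 72.1 [560.4 215.2]
12.45 [564.6 269.9 200.1] [ 0.2 -0.8 -0.3]
```

View pics/wrist3.png

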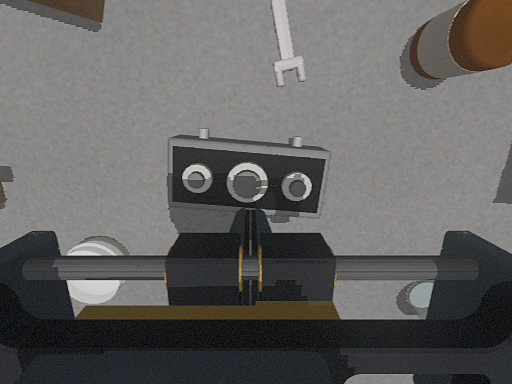

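The pushed cap now reads 84.4 mm, level with its neighbours at 84.2–84.4. The wide key is in the middle at (246,184), and the views average to (565,272.5).

Run:
```python
from h import *
def st(t):
    s=robot.state();print(t,round(s["clock"],2),np.round(s["tcp_pos"],1),np.round(s["force"],1))
x,y=565,272.5
robot.servo_line([x,y,82],v=90); st("hover")
c=robot.servo_line([x,y,64.5],v=8,stop_force=13); st(c)
robot.pause(0.2); st("held")
robot.servo_line([x,y,200],v=90); st("up")
for n in("wrist","top"):
    f=robot.grab_frame(n); p=world(f); print(n)
    for b,u,v,a in blobs((p[...,2]>68)&(p[...,2]<78),30,20000): print("key",round(u),round(v),a,np.median(p[b][:,2]).round(1),ray(f,u,v,73.5)[:2].round(1))
save("top_end",f["img"])
```

```text
hover 13.91 [565.4 272.7  82.7] [ 0.2 -0.2 -0.1]
True 15.63 [565.  272.5  68. ] [-0.4  0.5  4.7]
held 15.83 [565.  272.5  67.9] [0.3 0.7 4. ]
up 17.46 [564.7 272.4 199.3] [-0.4  0.2  1.2]
wrist
key 459 41 579 72.5 [712.8  63.8]
key 248 184 623 72.3 [565.8 274. ]
key 197 180 221 72.0 [570.9 332.8]
key 299 189 219 72.0 [560.5 215.2]
top
key 84 83 167 73.3 [800.2 438.9]
key 181 78 107 72.8 [817.8 225.3]
key 322 80 405 73.3 [818.  -82.8]
key 181 197 69 72.5 [556.  214.2]
key 287 304 63 72.9 [339.9 -15.5]
```

View pics/top_end.png

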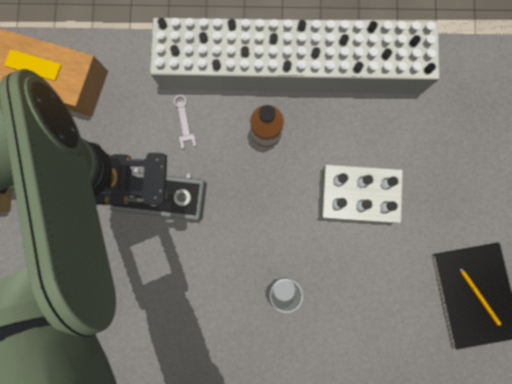

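All six vials look level at (341–391,178–206), and the bottle, beaker and spanner are where they started. The keys read as released. The press ended on the hard stop at a TCP height of 67.9 mm (nominal 67.5), so I'm handing in.

```bash
python3 -c "
from rig import robot
robot.job_done()"
```

```text
the job is handed in; nothing more can be done
```

I pushed the high vial (far row, middle hole) down with the closed fingertips until it hit its stop. I then pressed the wide middle key to its stop, let it come back up, and handed the job in about 18 s into the 42 s allowed. The hand-in gave no verdict.

- **Vial:** from the wrist camera, its cap reads 84.4 mm against 84.2–84.4 mm for its five neighbours. The top camera's second reading missed this cap, so the height rests on the wrist view and on the fingertips stopping at 85.3 mm.
- **Key press:** the fingertips stopped firmly at 67.9 mm (67.5 mm is fully down), about 5.6 mm of the 6 mm travel. The key's own travel could not be read directly.
- **Keys released:** all three read within 0.1 mm of their height before the press. They all show 72–72.3 mm rather than the nominal 73.5 mm, a steady camera offset.
- **Bystanders:** the other vials, bottle, beaker and spanner look unmoved in the last top picture; I judged this by eye.
- **Disagreement:** the cameras differed by 4–6 mm sideways, more than the stated 2 mm. I aimed between them, and the error was small compared with the fingertips and the clearances.

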